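# Sort a locating pin by the ring that stops it

### The job

Take the pin that stands in the white-collared hole of the rack and lower it down through the rings of the sprung gauge until one is too small and stops it; to be sure of the stop, press on gently until the sprung head has sunk about half its travel and hold it there for a second, never pushing it to the bottom. Then lift the pin out and stand it, fully home, in the socket of the same colour as the ring that stopped it, leaving the other pins in the rack and everything else where it is.

Things in the scene. Friction and masses are not known exactly. Their poses are not given: they have to be found in the camera images.
- pin_a_cap (a point): Centre of the black cap (24 mm in diameter, 26 mm high; grip here) of one of three brass pins with equal caps. Pin 111 mm tall, about 0.1 kg; this point is 98 mm above its flat foot, z up the pin. The rod below the cap is 85 mm long and 20, 16 or 12 mm in diameter; which pin has which size and which stands in the marked hole is not told: the gauge shows it.
- pin_b_cap (a point): Centre of the black cap (24 mm in diameter, 26 mm high; grip here) of one of three brass pins with equal caps. Pin 111 mm tall, about 0.1 kg; this point is 98 mm above its flat foot, z up the pin. The rod below the cap is 85 mm long and 20, 16 or 12 mm in diameter; which pin has which size and which stands in the marked hole is not told: the gauge shows it.
- pin_c_cap (a point): Centre of the black cap (24 mm in diameter, 26 mm high; grip here) of one of three brass pins with equal caps. Pin 111 mm tall, about 0.1 kg; this point is 98 mm above its flat foot, z up the pin. The rod below the cap is 85 mm long and 20, 16 or 12 mm in diameter; which pin has which size and which stands in the marked hole is not told: the gauge shows it.
- pin_a: The pin that has pin_a_cap; origin at the centre of its foot, z up the pin.
- pin_b: The pin that has pin_b_cap; origin at the centre of its foot, z up the pin.
- pin_c: The pin that has pin_c_cap; origin at the centre of its foot, z up the pin.
- rack_marked (a point): Centre of the mouth, z up, of the end hole with the white collar of the wooden waiting rack (56 x 186 x 34 mm, fixed; three holes in a row 65 mm apart, each 23 mm in diameter and 28 mm deep). A pin waiting here has its cap centre 70 mm above this point. The pin to be gauged stands here.
- rack_middle (a point): Centre of the mouth, z up, of the middle hole of the wooden waiting rack (56 x 186 x 34 mm, fixed; three holes in a row 65 mm apart, each 23 mm in diameter and 28 mm deep). A pin waiting here has its cap centre 70 mm above this point.
- rack_far (a point): Centre of the mouth, z up, of the other end hole, without collar, of the wooden waiting rack (56 x 186 x 34 mm, fixed; three holes in a row 65 mm apart, each 23 mm in diameter and 28 mm deep). A pin waiting here has its cap centre 70 mm above this point.
- gauge_top (a point): Point on the axis of the ring gauge's fixed dark steel foot (70 x 124 mm, 12 mm thick, on the table), 106 mm above the table, at the height of the top of its unpressed head; z up, y along the foot's long side. The head is clamped to the foot unmeasured, up to 10 mm to either side along y: its ring axis lies somewhere on that short line, to be found by feel or by eye.
- gauge_head (a joint): How far the gauge's sprung head is pressed down, m: 0 at rest, 0.014 at the bottom stop; gives from 3 N on, 0.8 N per mm, and springs back. Head 44 x 80 mm; four 8 mm thick ring plates on one upright axis: top plain metal, bore 22 mm, chamfered 2 mm; below it, each 20 mm lower, blue (18 mm), yellow (14 mm), red (10 mm). Blue stops a 20 mm pin, yellow 16, red 12.
- gauge_base (a point): Centre of the underside of the gauge's foot. With the head unpressed, a pin that rests on the top, blue, yellow or red ring has its cap centre 204, 184, 164 or 144 mm above this. A pin off the ring axis also catches on rings that it fits (1 mm play beside the rod in its last one); slid sideways under light pressure, it drops on.
- socket_blue_mouth (a point): Centre of the mouth, z up, of the round hole in the blue socket block (54 mm square, 40 mm tall, on a black 62 mm foot plate, fixed); hole 23 mm in diameter, 34 mm deep, flat bottom. For the pin that the blue ring stops; standing home, its cap centre is 64 mm above this point. The three sockets change places.
- socket_yellow_mouth (a point): Centre of the mouth, z up, of the round hole in the yellow socket block (54 mm square, 40 mm tall, on a black 62 mm foot plate, fixed); hole 19 mm in diameter, 34 mm deep, flat bottom. For the pin that the yellow ring stops; standing home, its cap centre is 64 mm above this point. The three sockets change places.
- socket_red_mouth (a point): Centre of the mouth, z up, of the round hole in the red socket block (54 mm square, 40 mm tall, on a black 62 mm foot plate, fixed); hole 15 mm in diameter, 34 mm deep, flat bottom. For the pin that the red ring stops; standing home, its cap centre is 64 mm above this point. The three sockets change places.
- pliers: Loose combination pliers with orange-red handles, 168 x 62 x 12 mm, lying on the table; bystander.
- screwdriver: Loose screwdriver with a yellow handle, 174 mm long, 25 mm thick, lying on the table; bystander.
- tape_roll: Loose green roll of tape, 58 mm across, 18 mm high, lying flat; bystander.
There are look-alikes about, which are no part of the job. What is shaped like the pin_b but blue or pink is not meant.

How it is judged:
By the outcome, as a careful person would: the job done as asked, in the order asked, and still so for the second after the job is handed in, with the robot touching nothing.
It also fails if it takes over 72 s, if anything falls off the work surface, if the arm or the gripper's body presses on something with over 40 N, if the wrist force passes 120 N, or if a joint passes its speed limit or range.

### The arm

A 6-joint arm with a two-finger parallel gripper is mounted at the origin on a cart in front of the work surface, level with it; the furniture and walls round the work are solid. World frame = base frame: x ahead of the robot, y to its left, z up, the work surface at z = 0. Lengths are in mm, angles in degrees, forces in N, time in s.
With the tool pointing down it reaches from about 325 to 850 mm from the base axis. Payload 15.5 kg.
Tool frame: the origin (TCP) lies midway between the tips of the shut fingers; the grasp point (between the pads) lies 19 mm behind it (env.grip_point_offset is the distance from the TCP to the grasp point, in mm); z points along the fingers, y is the line along which they close (so a half turn about z gives the same grasp; the last joint's range is limited). The gripper opens to 91 mm and grips with 3 to 60 N. Pads are 32 mm wide; open, the fingers measure 118 mm over their backs; the gripper's body (76 mm by 178 mm) begins 60 mm behind the grasp point.
Start: joints at [60.762, 28.281, 77.091, -0, 74.628, -5.472], TCP at [251.875, 572.001, 213.915] pointing down, gripper open.
Joint ranges: [-166.48, 166.48], [-47.26, 123.95], [12.59, 153.08], [-70.14, 250.14], [6.76, 159.57], [-176.63, 176.63]. Speed limits (degrees/s): [108.29, 108.29, 147.25, 172.46, 172.46, 172.46].

### API

Orientations are given as a 3x3 rotation matrix whose columns are the frame's x, y, z axes.
In Python, from rig import env, vision, hand_in gives the robot as it stands. The module is installed in compiled form; this text tells all that it offers.
- The arm moves only by the tool servo_tool, never from a script. Its argument "steps" is a list of rows, each a list of 3 entries, a list of its own where there are three numbers: the closure, from -1 (fully open) to 1 (shut), so that 0 is half open, then the shift along the world's x, y, z in mm, then the turn about the world's z in degrees. A call has 1 to 5 rows; each row shifts and turns the commanded pose from where the row before left it; what a row does not reach is not made up. A row lasts 1/12 s, in which the tool goes at most 41.7 mm and 7.16 degrees, less where a joint would pass 70% of its speed; a pose out of reach is approached as far as the arm can. A call with a gripper value outside its range is refused whole. The fingers move at their own pace and stop on an object; "newtons" is the grip in N (left out, the last holds). Time passes only in rows, so rows that do not move let the fingers close. It gives the time, the measured TCP pose, the force, the opening and the grip force at its end, in the units of the state.
- env.get_obs(): the state, without advancing time (a new reading comes with each control period).
- vision.capture(name): name is "scene" or "top" or "wrist"; returns the picture (400x640x3 uint8, red, green, blue); there is no depth.
- vision.calibration(name): a dict with "fx", "fy", "cx", "cy" (pixels), "R" (3x3) and "t" (3): a world point X has camera coordinates R X + t; the wrist camera has in their place "mount" (4x4, takes a point from camera to tool coordinates, whose origin is the TCP and whose axes are the flange's). Camera axes: x right, y down, z forward; pixel columns grow to the right and rows downward; lengths in mm; the calibration is good to about 2 mm. A picture is of the moment at which its call begins: read the wrist's pose just before it. calibration takes no time and is no camera call.
- hand_in(): hands the job in; it is judged then, once.
The state is a dict: "clock": time; "q": joint angles; "joint_velocities": joint speeds; "tau": joint torques, N m; "eef_pos": TCP position; "orientation": TCP orientation; "wrist_force": force on the tool from outside, world axes, zero at the start; "torque": the same for the moment, N m; "gripper_width": finger opening in mm; "finger_force": force on a finger pad.
Only numpy, scipy, OpenCV 4.12 (cv2) and the standard library are available. Lean on these libraries where they do the work, as an engineer would, in place of code of your own. Each camera call takes 0.05 s, during which the arm holds its last target. There are 200 camera calls.

## Working session

There is one attempt and no reset: what is moved stays moved. The work goes in short steps, Python scripts to look and compute and a tool call to move; the robot and the scene stay as the last step left them, time stands still between calls to the robot, and variables do not carry over. Pictures are saved under pics/ and viewed, at most 10 in all, crops included, and the job is handed in when it is done.

Besides the shell and the picture viewer there is one more tool, called after ">>>" as name(argument=value, ...) on one line, values as JSON. servo_tool: Moves the arm, as the interface text tells. Its arguments: {"type":"object","properties":{"steps":{"type":"array","items":{"type":"array"}},"newtons":{"type":"number"}},"required":["steps"]}

```bash
mkdir -p pics; python3 - <<'E'
from rig import env, vision
import cv2,numpy as np
for n in("scene","top"):
    im=vision.capture(n); cv2.imwrite(f"pics/{n}0.png",im[:,:,::-1])
    c=vision.calibration(n); print(n,{k:np.round(v,3).tolist() for k,v in c.items()})
print({k:np.round(v,4).tolist() for k,v in vision.calibration("wrist").items()})
o=env.get_obs(); print(o)
E
```

```text
scene {'fx': 373.742, 'fy': 373.742, 'cx': 321.15, 'cy': 203.633, 'R': [[-0.657, -0.754, -0.013], [-0.454, 0.41, -0.791], [0.601, -0.514, -0.612]], 't': [359.453, 288.556, 794.163]}
top {'fx': 445.781, 'fy': 445.781, 'cx': 311.492, 'cy': 199.76, 'R': [[-0.012, -1.0, -0.01], [-0.995, 0.013, -0.094], [0.095, 0.009, -0.995]], 't': [25.908, 533.697, 1221.276]}
{'fx': 326.6091, 'fy': 326.6091, 'cx': 319.9923, 'cy': 200.2997, 'mount': [[-0.0001, -0.9679, -0.2515, 70.8424], [1.0, 0.0002, -0.001, 1.0386], [0.001, -0.2515, 0.9679, -171.4967], [0.0, 0.0, 0.0, 1.0]]}
{'clock': 0.1, 'q': array([ 6.07627915e+01,  2.83100333e+01,  7.71231630e+01,  1.44663304e-03,
        7.46270654e+01, -5.47263287e+00]), 'joint_velocities': array([ 0.0954996 , -0.03130126, -0.05995191,  0.05078294,  0.03041894,
       -0.04121182]), 'tau': array([ 3.11156437e-04, -8.80249858e+01, -3.82535148e+01,  7.07065081e-02,
        4.84398531e-02, -3.48516983e-05]), 'eef_pos': array([251.6991066 , 571.71864475, 213.41436281]), 'orientation': array([[-9.15206258e-01,  4.02985383e-01, -5.34953801e-04],
       [ 4.02985719e-01,  9.15205818e-01, -9.05885158e-04],
       [ 1.24534354e-04, -1.04465051e-03, -9.99999447e-01]]), 'wrist_force': array([0.74486313, 1.2320074 , 0.27775947]), 'torque': array([-0.00046711, -0.00039958,  0.02608251]), 'finger_force': 0.0, 'gripper_width': 91.21799514463488}
```

View pics/scene0.png

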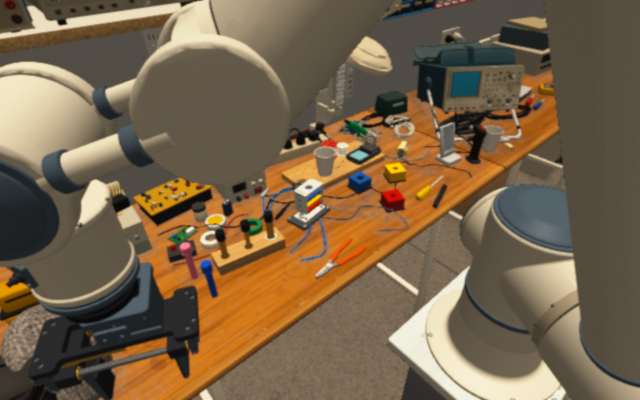

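View pics/top0.png

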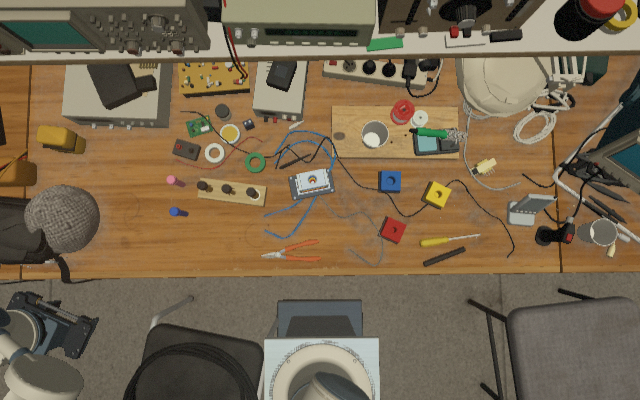

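```bash
python3 - <<'E'
import cv2
im=cv2.imread("pics/top0.png")[140:250,160:460]
cv2.imwrite("pics/top0c.png",cv2.resize(im,(795,292),interpolation=cv2.INTER_CUBIC))
im=cv2.imread("pics/scene0.png")[140:300,170:450]
cv2.imwrite("pics/scene0c.png",cv2.resize(im,None,fx=2.85,fy=2.85,interpolation=cv2.INTER_CUBIC))
E
```

```text
(no output)
```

View pics/top0c.png

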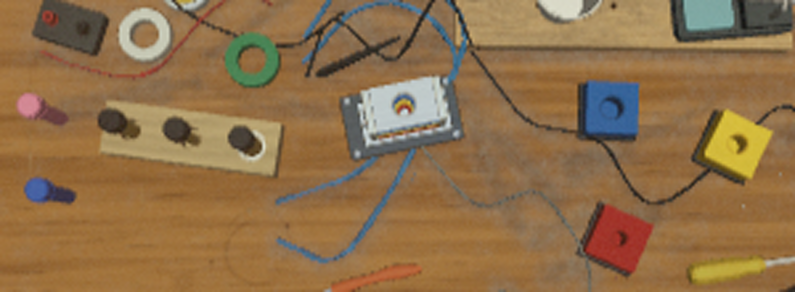

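View pics/scene0c.png

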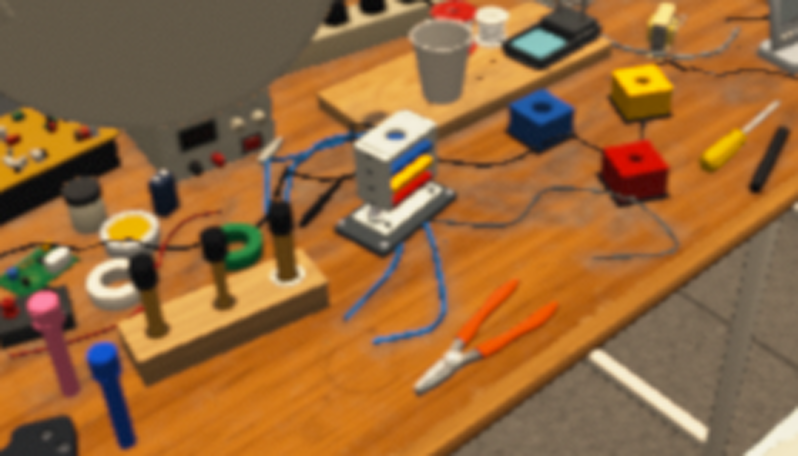

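```bash
cat > h.py <<'E'
import numpy as np
from rig import env, vision
def ray(name,uv,z,pose=None):
    c=vision.calibration(name)
    d=np.array([(uv[0]-c['cx'])/c['fx'],(uv[1]-c['cy'])/c['fy'],1.])
    if name=='wrist':
        M=np.array(c['mount']);R=pose[1]@M[:3,:3];o=pose[0]+pose[1]@M[:3,3];d=R@d
    else:
        R=np.array(c['R']);o=-R.T@np.array(c['t']);d=R.T@d
    return o+d*(z-o[2])/d[2]
def proj(name,X,pose=None):
    c=vision.calibration(name)
    if name=='wrist':
        M=np.array(c['mount']);R=pose[1]@M[:3,:3];o=pose[0]+pose[1]@M[:3,3];p=R.T@(np.array(X)-o)
    else: p=np.array(c['R'])@X+np.array(c['t'])
    return np.array([p[0]/p[2]*c['fx']+c['cx'],p[1]/p[2]*c['fy']+c['cy']])
E
python3 - <<'E'
from h import *
f=lambda u,v,z:print(np.round(ray('top',(u/2.65+160,v/2.65+140),z),1))
g=lambda u,v,z:print('  s',np.round(ray('scene',(u/2.85+170,v/2.85+140),z),1))
print('caps m,mid,far')
for u,v in((240,138),(176,128),(111,120)): f(u,v,117)
for u,v in((281,208),(214,235),(143,260)): g(u,v,117)
print('collar');f(253,145,34);g(288,275,34)
print('gauge');f(403,103,106);g(397,133,106)
print('foot corners')
for u,v in((347,101),(436,81),(460,133),(359,153)): f(u,v,12)
print('sockets b y r')
for a,b in(((613,106),(543,106)),((738,145),(643,80)),((622,238),(636,158))):
  f(*a,42);g(*b,42)
E
```

```text
caps m,mid,far
[547.4 176.6 117. ]
[558.  239.5 117. ]
[566.8 303.5 117. ]
  s [541.7 180.8 117. ]
  s [550.  245.7 117. ]
  s [562.4 308.1 117. ]
collar
[549.3 175.   34. ]
  s [544.1 181.1  34. ]
gauge
[581.4  16.4 106. ]
  s [574.1  19.3 106. ]
foot corners
[597.8  77.1  12. ]
[618.2 -18.6  12. ]
[561.7 -43.4  12. ]
[541.6  64.7  12. ]
sockets b y r
[ 584.5 -202.2   42. ]
  s [ 575.1 -195.    42. ]
[ 541.9 -330.8   42. ]
  s [ 534.6 -321.8   42. ]
[ 446.9 -207.6   42. ]
  s [ 439.3 -196.7   42. ]
```

>>> servo_tool(steps=[[-1,[19,-26,0],-5],[-1,[19,-26,0],-5],[-1,[19,-26,0],-5],[-1,[19,-26,0],-5],[-1,[19,-26,0],-5]], newtons=25)

```text
clock: 0.52
eef_pos: [347.3, 440.6, 213.7]
orientation: [[-0.656, 0.755, -0.0], [0.755, 0.656, -0.0], [-0.0, -0.001, -1.0]]
wrist_force: [0.6, 0.2, -0.3]
gripper_width: 91.3
finger_force: 0.0
```

>>> servo_tool(steps=[[-1,[19,-26,0],-5],[-1,[19,-26,0],-5],[-1,[19,-26,0],-5],[-1,[19,-26,0],-5],[-1,[19,-26,0],-5]])

```text
clock: 0.93
eef_pos: [442.4, 310.5, 213.7]
orientation: [[-0.275, 0.961, -0.0], [0.961, 0.275, -0.0], [-0.0, -0.0, -1.0]]
wrist_force: [1.5, 0.8, 0.4]
gripper_width: 91.3
finger_force: 0.0
```

>>> servo_tool(steps=[[-1,[19,-26,0],-5],[-1,[19,-26,0],-5],[-1,[19,-26,0],-5],[-1,[19,-26,0],-5],[-1,[19,-26,0],-5]])

```text
clock: 1.35
eef_pos: [537.4, 180.5, 213.7]
orientation: [[0.157, 0.988, -0.0], [0.988, -0.157, -0.0], [-0.0, -0.0, -1.0]]
wrist_force: [0.7, 0.7, 0.1]
gripper_width: 91.1
finger_force: 0.0
```

>>> servo_tool(steps=[[-1,[8,-5,0],0],[-1,[0,0,0],0],[-1,[0,0,0],0]])

```text
clock: 1.6
eef_pos: [544.7, 177.0, 213.5]
orientation: [[0.152, 0.988, -0.001], [0.988, -0.152, 0.0], [-0.0, -0.001, -1.0]]
wrist_force: [-0.9, 1.0, -0.0]
gripper_width: 91.2
finger_force: 0.0
```

```bash
python3 - <<'E'
from h import *
import cv2
o=env.get_obs();im=vision.capture('wrist');cv2.imwrite('pics/w1.png',im[:,:,::-1])
p=(o['eef_pos'],o['orientation']);print(o['clock'],p,o['q'])
np.savez('w1.npz',p=p[0],R=p[1])
for X in((545,178,117),(545,178,104),(546,178,34),(578,18,106)):print(proj('wrist',X,p))
E
```

```text
1.6 (array([544.6706511 , 176.99212414, 213.53845678]), array([[ 1.52150122e-01,  9.88357043e-01, -8.34345469e-04],
       [ 9.88357395e-01, -1.52150095e-01,  9.57024680e-05],
       [-3.23575342e-05, -8.39192657e-04, -9.99999647e-01]])) [1.20187853e+01 2.41043978e+01 8.46378728e+01 1.61709458e-02
 7.13033449e+01 2.07651461e+01]
[320.27545928 201.13638091]
[320.2743507  197.40407945]
[321.17282824 181.68581877]
[377.24733865 346.50592221]
```

View pics/w1.png

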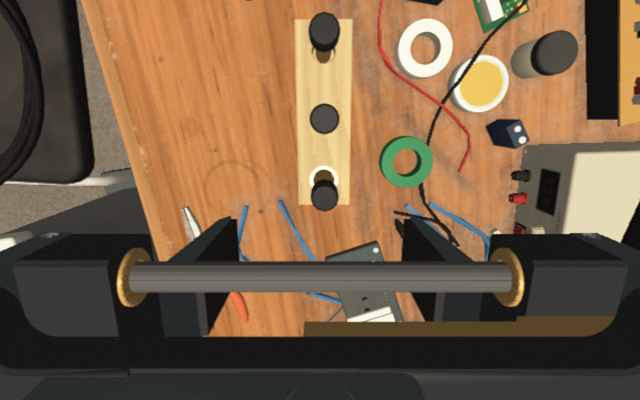

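```bash
python3 - <<'E'
from h import *
import cv2
d=np.load('w1.npz');p=(d['p'],d['R'])
im=cv2.imread('pics/w1.png');g=im.max(2)
for y in range(166,214,3): print(y,''.join('%4d'%v for v in g[y,302:348:3]))
for uv in((324,196),(324,194.5)):print(ray('wrist',uv,117,p))
print(ray('wrist',(323,179),34,p))
E
```

```text
166  240 236 234 229 226 232 250 255 252 238 237 242 238 239 240 239
169  239 237 234 229 244 255 255 195 247 255 249 241 238 240 241 241
172  239 236 235 246 253 120  90  93  92  94 255 252 238 240 241 241
175  239 237 235 251 228  90  93  96  94  93 191 251 240 241 242 241
178  239 237 236 253 121  92  94  86  92  95  96 253 245 241 243 242
181  238 237 237 253 108  53  26  18  20  27  79 255 241 242 243 243
184  232 237 237 255 140  19  29  26  22  29  14 249 234 242 243 243
187  232 237 237 236  23  34  58  74  72  52  29  56 231 240 243 242
190  231 237 237 157  30  71  69  73  72  73  70  27 222 241 243 244
193  231 236 238 107  69  70  70  72  71  71  71  58 186 234 244 243
196  230 236 239  72  69  74  72  70  71  72  70  67 150 234 244 244
199  230 236 239 102  67  68  70  71  70  67  70  69 180 236 238 243
202  229 236 238 199  63  69  69  68  71  68  69  58 231 237 237 245
205  181 204 201 188  62  68  66  66  67  70  65 100 193 204 203 212
208  174 201 196 184 186  61  62  64  66  58 103 191 191 204 203 212
211  167 200 200 186 185 181 183 142 155 196 198 189 187 201 205 208
[548.7935508  181.95845609 117.        ]
[548.98804732 183.24793724 117.        ]
[548.4241964  180.64904605  34.        ]
```

>>> servo_tool(steps=[[-1,[4,4,-28],0],[-1,[0,0,-30],0],[-1,[0,0,-30],0],[-1,[0,0,-25],0],[-1,[0,0,-15.5],0]])

```text
clock: 2.07
eef_pos: [546.6, 182.1, 83.0]
orientation: [[0.15, 0.989, -0.003], [0.989, -0.15, -0.0], [-0.001, -0.003, -1.0]]
wrist_force: [0.1, -0.8, 0.0]
gripper_width: 91.3
finger_force: 0.0
```

>>> servo_tool(steps=[[-0.5,[0,0,0],0],[0,[0,0,0],0],[0.6,[0,0,0],0],[1,[0,0,0],0],[1,[0,0,0],0]])

```text
clock: 2.48
eef_pos: [549.5, 181.4, 86.7]
orientation: [[0.152, 0.988, 0.002], [0.988, -0.152, 0.0], [0.001, 0.002, -1.0]]
wrist_force: [1.0, -0.6, 0.4]
gripper_width: 60.6
finger_force: 0.0
```

>>> servo_tool(steps=[[1,[0,0,0],0],[1,[0,0,0],0],[1,[0,0,0],0],[1,[0,0,0],0],[1,[0,0,0],0]])

```text
clock: 2.9
eef_pos: [548.9, 181.0, 85.5]
orientation: [[0.153, 0.988, 0.0], [0.988, -0.153, 0.0], [0.0, 0.0, -1.0]]
wrist_force: [0.2, 0.1, 0.1]
gripper_width: 27.5
finger_force: 0.0
```

>>> servo_tool(steps=[[1,[0,0,0],0],[1,[0,0,0],0],[1,[0,0,0],0]])

```text
clock: 3.15
eef_pos: [548.9, 181.0, 85.4]
orientation: [[0.152, 0.988, 0.0], [0.988, -0.152, 0.0], [0.0, 0.0, -1.0]]
wrist_force: [-0.0, -0.3, -0.2]
gripper_width: 23.2
finger_force: 25.0
```

>>> servo_tool(steps=[[1,[0,0,10],0],[1,[0,0,25],0],[1,[0,0,30],0],[1,[0,0,30],0],[1,[0,0,30],0]])

```text
clock: 3.57
eef_pos: [548.5, 180.9, 212.4]
orientation: [[0.152, 0.988, -0.0], [0.988, -0.152, -0.0], [-0.0, -0.0, -1.0]]
wrist_force: [1.0, 0.2, -1.3]
gripper_width: 23.5
finger_force: 25.0
```

>>> servo_tool(steps=[[1,[0,0,15],0],[1,[0,0,15],0],[1,[0,0,0],0]])

```text
clock: 3.82
eef_pos: [550.1, 181.3, 244.1]
orientation: [[0.152, 0.988, 0.005], [0.988, -0.152, 0.001], [0.002, 0.005, -1.0]]
wrist_force: [0.3, 0.2, 0.2]
gripper_width: 23.4
finger_force: 25.0
```

>>> servo_tool(steps=[[1,[4,-15,0],0],[1,[5,-30,0],0],[1,[5,-35,0],0],[1,[5,-35,0],0],[1,[5,-35,0],0]])

```text
clock: 4.23
eef_pos: [572.4, 29.6, 239.9]
orientation: [[0.152, 0.988, -0.001], [0.988, -0.152, 0.0], [-0.0, -0.001, -1.0]]
wrist_force: [0.9, 0.7, -0.8]
gripper_width: 23.2
finger_force: 25.0
```

>>> servo_tool(steps=[[1,[5,-35,0],0],[1,[3,-25,0],0],[1,[0,0,0],0],[1,[0,0,0],0],[1,[0,0,0],0]])

```text
clock: 4.65
eef_pos: [580.4, -28.6, 240.0]
orientation: [[0.153, 0.988, -0.001], [0.988, -0.153, 0.0], [0.0, -0.001, -1.0]]
wrist_force: [-0.5, 0.9, -0.4]
gripper_width: 23.3
finger_force: 25.0
```

```bash
python3 - <<'E'
from h import *
import cv2
o=env.get_obs();im=vision.capture('wrist')[:,:,::-1]
p=(o['eef_pos'],o['orientation']);print(o['clock'],p)
cv2.imwrite('pics/w2f.png',im);np.savez('w2.npz',p=p[0],R=p[1])
print(proj('wrist',(580,21,106),p))
cv2.imwrite('pics/w2.png',cv2.resize(im[40:280,180:460],None,fx=2.5,fy=2.5,interpolation=cv2.INTER_CUBIC))
E
```

```text
4.65 (array([580.43333859, -28.58534821, 239.95246047]), array([[ 1.52718679e-01,  9.88269216e-01, -9.80298289e-04],
       [ 9.88269654e-01, -1.52718286e-01,  4.64166642e-04],
       [ 3.09012130e-04, -1.03968597e-03, -9.99999412e-01]]))
[311.45169418 140.65279738]
```

View pics/w2.png

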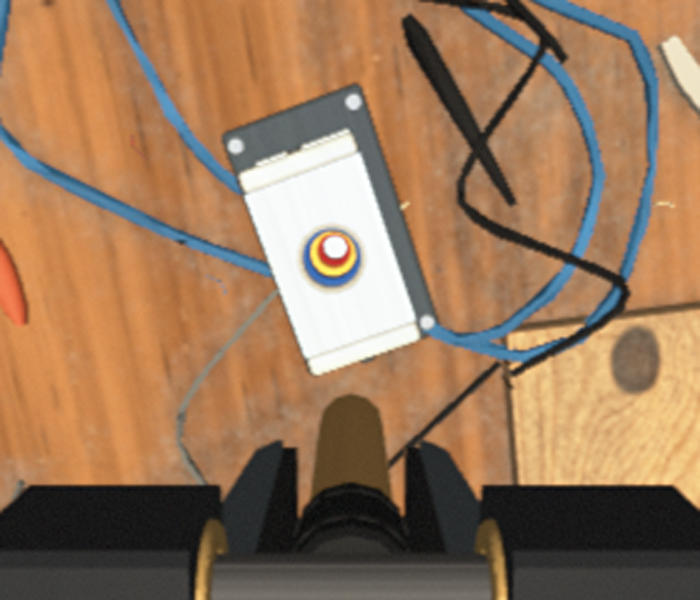

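```bash
python3 - <<'E'
from h import *
import cv2
d=np.load('w2.npz');p=(d['p'],d['R'])
f=lambda u,v:(180+u/2.5,40+v/2.5)
print(ray('wrist',f(332.5,257.5),106,p))
for q in ((235,146),(353,102),(427,322)):print(ray('wrist',f(*q),12,p))
im=cv2.imread('pics/w2f.png')
hs=cv2.cvtColor(im,cv2.COLOR_BGR2HSV)
roi=np.s_[120:165,290:335]
h,s,v=[hs[roi][...,i].astype(int) for i in range(3)]
for n,m,z in(('blue',(s>90)&(h>95)&(h<130),86),('yel',(s>90)&(h>18)&(h<38),66),('red',(s>90)&((h<10)|(h>170)),46)):
    pts=np.argwhere(m)[:,::-1]+[290,120]
    (c,r)=cv2.minEnclosingCircle(pts.astype(np.float32)); print(n,m.sum(),c,r)
# pin foot
foot=p[0]+p[1]@np.array([0,0,-19+98.])
a=np.linspace(0,2*np.pi,60);P=np.array([proj('wrist',foot+10*np.array([np.cos(t),np.sin(t),0]),p) for t in a])
print('foot pred c',proj('wrist',foot,p),'L/R/top',P[:,0].min(),P[:,0].max(),P[:,1].min(), 'seen',f(320,395),f(383,395), 'r16', 0.8*(P[:,0].max()-P[:,0].min()))
E
```

```text
[581.07341866  18.66877326 106.        ]
[540.93981788  69.28799312  12.        ]
[598.41871646  80.04018019  12.        ]
[618.93742595 -26.70231736  12.        ]
blue 95 (312.2272644042969, 142.5454559326172) 11.191990852355957
yel 96 (312.5746154785156, 141.12686157226562) 8.9869966506958
red 47 (313.0696105957031, 139.6012725830078) 6.142855167388916
foot pred c [319.97837741 208.009975  ] L/R/top 307.4388452097347 332.51018410205523 195.83841467249755 seen (308.0, 198.0) (333.2, 198.0) r16 20.05707111385641
```

>>> servo_tool(steps=[[1,[0,15,0],0],[1,[0,20,0],0],[1,[0.5,12,-10],0],[1,[0,0,-20],0],[1,[0,0,-15],0]])

```text
clock: 5.12
eef_pos: [580.9, 19.9, 194.0]
orientation: [[0.15, 0.989, -0.0], [0.989, -0.15, 0.0], [0.0, -0.0, -1.0]]
wrist_force: [0.4, -1.0, -0.2]
gripper_width: 23.3
finger_force: 25.0
```

>>> servo_tool(steps=[[1,[0,0,0],0],[1,[0,0,0],0],[1,[0,0,0],0],[1,[0,0,0],0]])

```text
clock: 5.45
eef_pos: [581.9, 18.1, 196.3]
orientation: [[0.152, 0.988, 0.001], [0.988, -0.152, -0.0], [0.0, 0.001, -1.0]]
wrist_force: [0.5, 0.7, 0.4]
gripper_width: 23.4
finger_force: 25.0
```

>>> servo_tool(steps=[[1,[-0.5,0.3,-4],0],[1,[0,0,-4],0],[1,[0,0,-2],0],[1,[0,0,-2],0],[1,[0,0,0],0]])

```text
clock: 5.87
eef_pos: [580.7, 18.2, 183.0]
orientation: [[0.153, 0.988, -0.001], [0.988, -0.153, 0.0], [-0.0, -0.001, -1.0]]
wrist_force: [-0.2, 0.4, -0.4]
gripper_width: 23.1
finger_force: 25.0
```

>>> servo_tool(steps=[[1,[0,0,-2],0],[1,[0,0,-2],0],[1,[0,0,0],0],[1,[0,0,0],0]])

```text
clock: 6.2
eef_pos: [580.8, 18.3, 179.3]
orientation: [[0.152, 0.988, -0.0], [0.988, -0.152, 0.0], [-0.0, -0.0, -1.0]]
wrist_force: [-0.5, -0.4, -1.8]
gripper_width: 23.1
finger_force: 25.0
```

>>> servo_tool(steps=[[1,[0,0,-4],0],[1,[0,0,-4],0],[1,[0,0,-3],0],[1,[0,0,0],0],[1,[0,0,0],0]])

```text
clock: 6.62
eef_pos: [580.7, 18.3, 168.1]
orientation: [[0.152, 0.988, -0.001], [0.988, -0.152, 0.0], [-0.0, -0.001, -1.0]]
wrist_force: [0.4, 0.7, -0.6]
gripper_width: 22.8
finger_force: 25.0
```

>>> servo_tool(steps=[[1,[0,0,-2],0],[1,[0,0,-2],0],[1,[0,0,0],0],[1,[0,0,0],0]])

```text
clock: 6.95
eef_pos: [581.1, 18.3, 164.6]
orientation: [[0.152, 0.988, 0.0], [0.988, -0.152, -0.0], [0.0, 0.0, -1.0]]
wrist_force: [0.4, -0.7, 2.6]
gripper_width: 23.3
finger_force: 25.0
```

>>> servo_tool(steps=[[1,[0,0,-1],0],[1,[0,0,-1],0],[1,[0,0,-1],0],[1,[0,0,0],0],[1,[0,0,0],0]], newtons=40)

```text
clock: 7.37
eef_pos: [581.0, 18.3, 161.5]
orientation: [[0.152, 0.988, 0.0], [0.988, -0.152, -0.0], [0.0, 0.0, -1.0]]
wrist_force: [-0.2, 0.0, 4.2]
gripper_width: 23.0
finger_force: 40.0
```

>>> servo_tool(steps=[[1,[0,0,-1],0],[1,[0,0,-1],0],[1,[0,0,-1],0],[1,[0,0,0],0],[1,[0,0,0],0]])

```text
clock: 7.78
eef_pos: [581.1, 18.3, 158.7]
orientation: [[0.152, 0.988, 0.001], [0.988, -0.152, 0.0], [0.0, 0.001, -1.0]]
wrist_force: [-0.5, 0.3, 6.3]
gripper_width: 23.2
finger_force: 40.0
```

>>> servo_tool(steps=[[1,[0,0,-1],0],[1,[0,0,0],0],[1,[0,0,0],0],[1,[0,0,0],0],[1,[0,0,0],0]])

```text
clock: 8.2
eef_pos: [581.2, 18.3, 157.8]
orientation: [[0.152, 0.988, 0.001], [0.988, -0.152, -0.0], [0.0, 0.001, -1.0]]
wrist_force: [-0.9, 0.7, 8.4]
gripper_width: 23.0
finger_force: 40.0
```

>>> servo_tool(steps=[[1,[0,0,0],0],[1,[0,0,0],0],[1,[0,0,0],0],[1,[0,0,0],0],[1,[0,0,0],0]])

```text
clock: 8.62
eef_pos: [581.1, 18.3, 157.8]
orientation: [[0.152, 0.988, 0.001], [0.988, -0.152, -0.0], [0.0, 0.001, -1.0]]
wrist_force: [-0.6, 1.1, 7.5]
gripper_width: 22.5
finger_force: 40.0
```

>>> servo_tool(steps=[[1,[0,0,0],0],[1,[0,0,0],0],[1,[0,0,0],0],[1,[0,0,0],0],[1,[0,0,0],0]])

```text
clock: 9.03
eef_pos: [581.1, 18.3, 157.8]
orientation: [[0.152, 0.988, 0.001], [0.988, -0.152, -0.0], [0.0, 0.001, -1.0]]
wrist_force: [-0.0, -0.0, 7.9]
gripper_width: 22.9
finger_force: 40.0
```

>>> servo_tool(steps=[[1,[0,0,0],0],[1,[0,0,0],0],[1,[0,0,0],0],[1,[0,0,0],0],[1,[0,0,0],0]])

```text
clock: 9.45
eef_pos: [581.1, 18.3, 157.8]
orientation: [[0.152, 0.988, 0.001], [0.988, -0.152, 0.0], [0.0, 0.001, -1.0]]
wrist_force: [-0.6, -0.2, 7.7]
gripper_width: 23.0
finger_force: 40.0
```

>>> servo_tool(steps=[[1,[0,0,5],0],[1,[0,0,12],0],[1,[0,0,20],0],[1,[0,0,25],0],[1,[0,0,20],0]])

```text
clock: 9.87
eef_pos: [580.6, 18.3, 240.4]
orientation: [[0.152, 0.988, -0.001], [0.988, -0.152, 0.0], [-0.0, -0.001, -1.0]]
wrist_force: [0.3, 0.5, 0.3]
gripper_width: 22.8
finger_force: 40.0
```

>>> servo_tool(steps=[[1,[0,-15,0],0],[1,[0,-30,0],0],[1,[0,-35,0],0],[1,[0,-35,0],0],[1,[0,-35,0],0]])

```text
clock: 10.28
eef_pos: [580.3, -133.0, 239.1]
orientation: [[0.152, 0.988, -0.001], [0.988, -0.152, 0.0], [0.0, -0.001, -1.0]]
wrist_force: [0.7, -0.3, 0.1]
gripper_width: 22.8
finger_force: 40.0
```

>>> servo_tool(steps=[[1,[0,-35,0],0],[1,[0,-35,0],0],[1,[0,-30,0],0],[1,[1,-14,0],0],[1,[0,0,0],0]])

```text
clock: 10.7
eef_pos: [581.5, -248.6, 238.7]
orientation: [[0.155, 0.988, -0.001], [0.988, -0.155, -0.0], [-0.0, -0.001, -1.0]]
wrist_force: [-0.9, 0.9, -1.4]
gripper_width: 23.1
finger_force: 40.0
```

>>> servo_tool(steps=[[1,[0,0,0],0],[1,[0,0,0],0],[1,[0,0,0],0]])

```text
clock: 10.95
eef_pos: [581.9, -244.3, 239.3]
orientation: [[0.151, 0.989, -0.0], [0.989, -0.151, 0.0], [0.0, -0.0, -1.0]]
wrist_force: [-0.4, -0.0, 0.2]
gripper_width: 22.8
finger_force: 40.0
```

```bash
python3 - <<'E'
from h import *
import cv2
o=env.get_obs();im=vision.capture('wrist')[:,:,::-1]
p=(o['eef_pos'],o['orientation']);print(o['clock'],p[0])
cv2.imwrite('pics/w3f.png',im);np.savez('w3.npz',p=p[0],R=p[1])
print(proj('wrist',(583,-197,42),p))
cv2.imwrite('pics/w3.png',cv2.resize(im[40:280,180:460],None,fx=2.5,fy=2.5,interpolation=cv2.INTER_CUBIC))
E
```

```text
10.95 [ 581.8883237  -244.34173153  239.34316559]
[314.59699297 138.18109679]
```

View pics/w3.png

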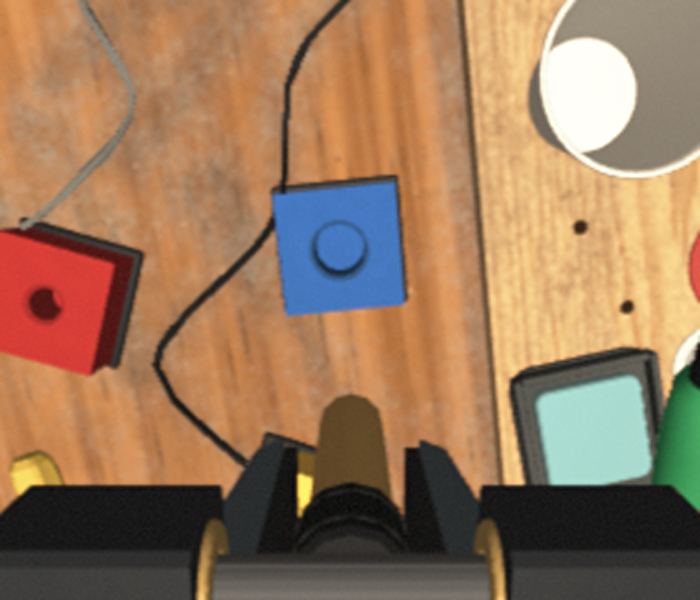

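```bash
python3 - <<'E'
from h import *
d=np.load('w3.npz');p=(d['p'],d['R'])
f=lambda u,v:(180+u/2.5,40+v/2.5)
for z in(40,46):
  C=np.array([ray('wrist',f(*q),z,p) for q in((274,190),(396,178),(406,302),(288,314))])
  print(z,ray('wrist',f(340,247.5),z,p),C.mean(0),np.linalg.norm(C-np.roll(C,1,0),axis=1))
E
```

```text
40 [ 584.35829642 -198.25525441   40.        ] [ 584.82338895 -198.1829729    40.        ] [55.07295976 53.82420876 54.69392196 54.07569627]
46 [ 584.49455805 -197.85646591   46.        ] [ 584.95212615 -197.78535379   46.        ] [54.18197148 52.95342319 53.80906588 53.20084205]
```

>>> servo_tool(steps=[[1,[1,15,0],0],[1,[1,20,-15],0],[1,[0,11,-25],0],[1,[0,0,-30],0],[1,[0,0,-25],0]])

```text
clock: 11.42
eef_pos: [583.8, -197.3, 143.4]
orientation: [[0.15, 0.989, 0.0], [0.989, -0.15, 0.0], [0.0, 0.0, -1.0]]
wrist_force: [-0.0, -0.7, -0.2]
gripper_width: 22.8
finger_force: 40.0
```

>>> servo_tool(steps=[[1,[0,0,-10],0],[1,[0,0,0],0],[1,[0,0,0],0],[1,[0,0,0],0]])

```text
clock: 11.75
eef_pos: [584.8, -199.8, 136.1]
orientation: [[0.152, 0.988, 0.002], [0.988, -0.152, -0.001], [-0.001, 0.002, -1.0]]
wrist_force: [-0.2, -0.2, -1.2]
gripper_width: 23.0
finger_force: 40.0
```

>>> servo_tool(steps=[[1,[-0.4,1.3,-4],0],[1,[0,0,-4],0],[1,[0,0,0],0],[1,[0,0,0],0],[1,[0,0,0],0]])

```text
clock: 12.17
eef_pos: [583.5, -198.5, 126.6]
orientation: [[0.152, 0.988, 0.0], [0.988, -0.152, -0.0], [-0.0, 0.0, -1.0]]
wrist_force: [-0.7, -0.3, -1.5]
gripper_width: 22.9
finger_force: 40.0
```

>>> servo_tool(steps=[[1,[0,0,-3],0],[1,[0,0,-3],0],[1,[0,0,-3],0],[1,[0,0,0],0]])

```text
clock: 12.5
eef_pos: [583.1, -198.2, 116.6]
orientation: [[0.152, 0.988, -0.001], [0.988, -0.152, 0.0], [0.0, -0.001, -1.0]]
wrist_force: [0.1, -0.3, -0.2]
gripper_width: 23.1
finger_force: 40.0
```

>>> servo_tool(steps=[[1,[0.7,0,-2],0],[1,[0,0,-3],0],[1,[0,0,-3],0],[1,[0,0,0],0]])

```text
clock: 12.83
eef_pos: [583.9, -198.3, 108.7]
orientation: [[0.152, 0.988, -0.001], [0.988, -0.152, 0.0], [0.0, -0.001, -1.0]]
wrist_force: [0.0, -0.0, -0.8]
gripper_width: 23.3
finger_force: 40.0
```

>>> servo_tool(steps=[[1,[0,0,-5],0],[1,[0,0,-5],0],[1,[0,0,-5],0],[1,[0,0,0],0],[1,[0,0,0],0]])

```text
clock: 13.25
eef_pos: [583.9, -198.3, 94.0]
orientation: [[0.152, 0.988, -0.001], [0.988, -0.152, 0.0], [0.0, -0.001, -1.0]]
wrist_force: [0.4, -0.5, -0.8]
gripper_width: 22.9
finger_force: 40.0
```

>>> servo_tool(steps=[[1,[0,0,-3],0],[1,[0,0,-3],0],[1,[0,0,-1],0],[1,[0,0,0],0],[1,[0,0,0],0]])

```text
clock: 13.67
eef_pos: [584.1, -198.4, 87.4]
orientation: [[0.152, 0.988, -0.0], [0.988, -0.152, 0.0], [0.0, -0.0, -1.0]]
wrist_force: [-0.2, 0.6, -0.9]
gripper_width: 22.8
finger_force: 40.0
```

>>> servo_tool(steps=[[1,[0,0,-1],0],[1,[0,0,-0.5],0],[1,[0,0,0],0],[1,[0,0,0],0]])

```text
clock: 14.0
eef_pos: [584.2, -198.4, 85.9]
orientation: [[0.152, 0.988, 0.0], [0.988, -0.152, 0.0], [0.0, 0.0, -1.0]]
wrist_force: [0.3, 0.3, 0.0]
gripper_width: 23.2
finger_force: 40.0
```

>>> servo_tool(steps=[[1,[0,0,-0.7],0],[1,[0,0,-0.5],0],[1,[0,0,0],0],[1,[0,0,0],0]])

```text
clock: 14.33
eef_pos: [584.5, -198.6, 85.4]
orientation: [[0.152, 0.988, 0.001], [0.988, -0.152, -0.0], [-0.0, 0.001, -1.0]]
wrist_force: [-1.4, 0.8, 8.6]
gripper_width: 23.1
finger_force: 40.0
```

>>> servo_tool(steps=[[0.4,[0,0,0.5],0],[0,[0,0,0],0],[0,[0,0,0],0],[0,[0,0,0],0],[0,[0,0,0],0]])

```text
clock: 14.75
eef_pos: [584.2, -198.4, 85.1]
orientation: [[0.152, 0.988, -0.0], [0.988, -0.152, 0.0], [0.0, -0.0, -1.0]]
wrist_force: [0.1, -0.2, 0.3]
gripper_width: 45.4
finger_force: 0.0
```

>>> servo_tool(steps=[[0,[0,0,15],0],[0,[0,0,30],0],[0,[0,0,30],0],[0,[0,0,30],0],[0,[0,-20,30],0]])

```text
clock: 15.17
eef_pos: [583.9, -215.9, 221.6]
orientation: [[0.15, 0.989, -0.001], [0.989, -0.15, 0.001], [0.001, -0.001, -1.0]]
wrist_force: [1.1, -0.3, -0.1]
gripper_width: 45.8
finger_force: 0.0
```

>>> servo_tool(steps=[[0,[0,-30,0],0],[0,[0,0,0],0],[0,[0,0,0],0],[0,[0,0,0],0]])

```text
clock: 15.5
eef_pos: [583.7, -248.0, 219.5]
orientation: [[0.153, 0.988, -0.001], [0.988, -0.153, 0.001], [0.001, -0.001, -1.0]]
wrist_force: [0.6, 0.4, 0.1]
gripper_width: 45.6
finger_force: 0.0
```

```bash
python3 - <<'E'
from h import *
import cv2
o=env.get_obs();im=vision.capture('wrist')[:,:,::-1];t=vision.capture('top')[:,:,::-1]
p=(o['eef_pos'],o['orientation']);print(o['clock'],p[0],o['gripper_width'])
for z in(104,117):print(proj('wrist',(584.4,-198.4,z),p))
a=cv2.resize(im[40:280,200:440],(550,550));b=cv2.resize(t[140:250,160:410],(250,110))
c=np.zeros((550,800,3),np.uint8);c[:,:550]=a;c[:110,550:]=b
cv2.imwrite('pics/w4.png',c)
E
```

```text
15.5 [ 583.72180422 -247.96142767  219.48989181] 45.64568810804864
[312.18445861 142.13036685]
[311.80315968 143.37122844]
```

View pics/w4.png

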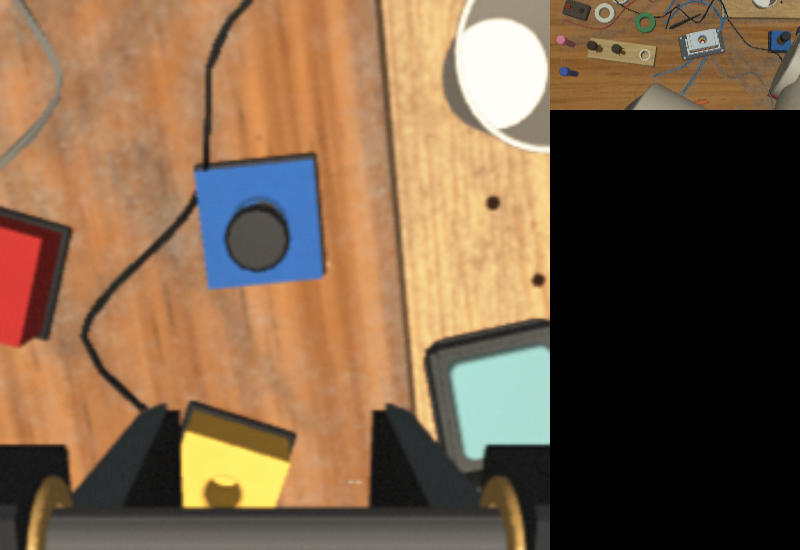

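The picture shows the pin's cap at (257,238), over the blue block, at the predicted place and size. The marked rack hole is empty and the other two pins still stand in the rack.

```bash
python3 -c "
from rig import hand_in
print(hand_in())"
```

```text
the job is handed in; nothing more can be done
None
```

The blue ring stopped the marked pin, so it is the 20 mm one. I pressed the sprung head about 7 mm and held it for over a second, then stood the pin home in the blue socket, left the other pins in the rack, and handed the job in at about 16 s on the clock.

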